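# Hang the price sign face-out and seat it in the hook's dip

### The job

Take the small price sign out of its wooden holder and hang it by its hole on the brass display hook, with the orange face looking outward, towards the hook's free end. Slide it gently back along the hook until it meets the raised stop, let it down into the dip just in front of that stop, and leave it hanging there freely, straight and still. Go easy on the light stand, and do not disturb the jars and the carton.

Things in the scene. Friction and masses are not known exactly. Their poses are not given: they have to be found in the camera images.
- sign: Rigid white plastic price sign, 70 wide, 172 tall, 8 thick, 0.1 kg, upright in the holder's slot at the start. Origin: centre of its lower edge. x = outward normal of the marked face (orange, yellow disc, two blue bars; the other face is plain white), y along its width, z up. Panel 0 to 75 mm high, above it a house-shaped through-hole, then solid plastic and a grey grip tab.
- sign_eye (a point): Peak of the sign's hole, mid-thickness, 106.8 mm above the sign's origin; here it hangs on the wire. The hole is 40 mm wide (y) and starts 32 mm below the peak; its side walls end 17 mm below the peak, where a roof sloping 40 degrees begins. Axes as the sign's.
- sign_tab (a point): Grip point on the grey tab, 155 mm above the sign's origin. The tab is 30 wide (y), 12 thick (x), 112 to 172 mm above the origin. Pinch it across its thickness from above, at this height or higher so that the fingers clear the hook. Axes as the sign's.
- stand: Fixed dark steel display stand: foot plate 110 by 100 by 12 mm, round column of 18 mm, black sleeve 44 (x) by 22 (y) mm on top. Origin under the column's axis on the table, z up; x points outward, from the column to the free end of its brass hook wire, which lies in the plane y = 0. The stand is light: forces on it, through the sign or directly, must stay well under 25 N.
- stand_sleeve (a point): Centre of the sleeve's top, 181 mm above the table, on the column's axis; axes as the stand's. The 7 mm brass wire slides out of the sleeve by an amount that differs every time (its pose is not given; gentle forces do not move it). Wire top above table: 174 mm from sleeve to stop; a steep drop (the raised stop, facing outward) into the dip.
- hook_start (a point): Point in the wire's plane beyond its end, 195 mm out from the column's axis, 160 mm above the table; axes as the stand's. From the stop outward the wire's top is: dip floor 152 mm (24 long), slope of 4 long, level run 160 mm (30 long), nose 163 mm. The dip's middle lies 70 to 120 mm from the column's axis (unknown), the wire's end 56 mm further out.
- stand_foot (a point): Column axis, top of the foot plate, 12 mm above the table; axes as the stand's. Feel: with the hole's peak held 165 to 170 mm above the table the sign passes over nose and run; its back meets the stop when its mid-thickness is 7 mm short of the dip's middle; 4 to 10 mm outward from there, straight down leads into the dip. Peak then at 153 mm (on the run: 161 mm).
- holder: Fixed wooden block, 70 (x) by 100 (y) by 33 mm high, origin at the centre of its underside; the slot along its y is 11.5 mm wide, 76 long, its floor 8 mm above the table, 25 mm deep. The sign starts in it, its x along the holder's x.
- jar_red: Glass jar with brass lid and red label, 60 mm diameter, 70 tall, loose, to be left alone. Origin at the centre of its underside.
- jar_blue: Glass jar with brass lid and blue label, 60 mm diameter, 70 tall, loose, to be left alone. Origin at the centre of its underside.
- carton: Green and orange carton 50 by 60 by 120 mm tall, loose, to be left alone. Origin at the centre of its underside.
Mind the look-alikes: they are no part of the job. There is more than one size of the sign; the job needs the smaller.

How it is judged (in metres and radians):
At the end, for the whole second after the job is handed in: The sign hangs still and released on the hook wire in the dip: the peak of its hole 149 to 157 mm above the table, within 12 mm of the wire's plane and 55 to 135 mm out from the column, its orange face looking outward within 0.35 rad, upright within 0.2 rad (z of sign_eye in the frame of stand between 0.149 and 0.157 m and y of sign_eye in the frame of stand between -0.012 and 0.012 m and x of sign_eye in the frame of stand between 0.055 and 0.135 m and x of stand in the frame of sign below -0.02 m and angle between the x axis of sign and the x axis of stand, either way round below 0.35 rad and angle between sign's own z axis and vertical below 0.2 rad and linear speed of sign below 0.03 m/s and angular speed of sign below 0.4 rad/s and contact force between sign and stand above 0.3 N and contact force between sign and the fingers below 0.1 N); the robot touches nothing.
It fails at once if the stand or its hook is loaded with more than 25 N (contact force between stand and anything else above 25 N).
It fails at once if the jar red is moved by more than 20 mm (distance of jar_red from where it was at the start of the episode above 0.02 m).
It fails at once if the jar blue is moved by more than 20 mm (distance of jar_blue from where it was at the start of the episode above 0.02 m).
It fails at once if the carton is moved by more than 20 mm (distance of carton from where it was at the start of the episode above 0.02 m).
It also fails if it takes over 61 s, if anything falls off the work surface, if the arm or the gripper's body presses on something with over 40 N, if the wrist force passes 120 N, or if a joint passes its speed limit or range.

### The arm

A 7-joint arm with a two-finger parallel gripper is mounted at the origin on the work surface. World frame = base frame: x ahead of the robot, y to its left, z up, the work surface at z = 0. Lengths are in mm, angles in degrees, forces in N, time in s.
With the tool pointing down it reaches from about 400 to 750 mm from the base axis. Payload 19.5 kg.
Tool frame: the origin (TCP) lies on the mounting face of the last link; the fingertips stand 173 mm ahead of it and the grasp point (between the pads) lies 155 mm ahead of it; z points along the fingers, y is the direction in which the jaws open and shut (so a half turn about z gives the same grasp; the last joint's range is limited). The gripper opens to 85 mm and grips with 20 to 120 N. Pads are 22 mm wide; open, the fingers measure 114 mm over their backs; the gripper's body (76 mm by 85 mm) begins 54 mm behind the grasp point. The pads swing forward as they close: fully open they stand 13 mm farther back than shut.
Start: joints at [72.84, 40.479, -1.581, 85.061, 1.261, 54.483, -4.326], TCP at [146.597, -555.99, 404.668] pointing down, gripper open.
Joint ranges: [-155.06, 155.06], [-18.47, 123.98], [-90, 86.84], [0, 140.48], [-83.41, 263.41], [0, 116], [-161.91, 161.91]. Speed limits (degrees/s): [108.29, 108.29, 147.25, 147.25, 172.46, 172.46, 172.46].

### API

Orientations are given as a 3x3 rotation matrix whose columns are the frame's x, y, z axes.
In Python, from cell import r gives the robot as it stands.
- The arm moves only by the shell command python3 -m jog 'ROWS'. ROWS is JSON, a list of rows, each a list of 7 numbers: the shift along the tool's x, y, z in cm, then the turn, a rotation vector about the tool's x, y, z in rad, then the opening, from 0 (shut) to 1 (fully open). In form: [[dx, dy, dz, rx, ry, rz, gripper], ...]. A call has 1 to 5 rows; each row is the pose to reach, as a shift and turn from the pose measured when the call began, along the tool's axes at that moment; what a row does not reach only later rows make up. A row lasts 1/8 s, in which the tool goes at most 62.5 mm and 10.7 degrees, less where a joint would pass 70% of its speed; a pose out of reach is approached as far as the arm can. A call with a gripper value outside its range is refused whole. The fingers move at their own pace and stop on an object; the grip force is fixed at half the most. Time passes only in rows, so rows that repeat a pose let the fingers close. It gives the time, the measured TCP pose, the force and the opening at its end, in the units of the state.
- r.get_obs(): the state, without advancing time (a new reading comes with each control period).
- r.snapshot(name): name is "scene" or "top"; returns a dict with "frame" (420x560x3 uint8, blue, green, red), "range_z" (420x560 float32, mm along the optical axis (not along the pixel's ray), 0 where there is no reading), "camera_matrix" (3x3 intrinsics, pixels), "R" (3x3) and "t" (3): a world point X has camera coordinates R X + t. Camera axes: x right, y down, z forward; pixel columns grow to the right and rows downward; lengths in mm; the calibration is good to about 2 mm. A picture is of the moment at which its call begins.
- r.job_done(): hands the job in, once; it reports no verdict.
The state is a dict: "time": time; "joint_pos": joint angles; "qd": joint speeds; "joint_torque": joint torques, N m; "ee_pos": TCP position; "orientation": TCP orientation; "wrist_force": force on the tool from outside, world axes, zero at the start; "moment": the same for the moment, N m; "opening": finger opening in mm.
Only numpy, scipy, OpenCV 4.12 (cv2) and the standard library are available. Lean on these libraries where they do the work, as an engineer would, in place of code of your own. Each camera call takes 0.05 s, during which the arm holds its last target.

## Working session

There is one attempt and no reset: what is moved stays moved. The work goes in short steps, Python scripts to look and compute and a shell command to move; the robot and the scene stay as the last step left them, time stands still between calls to the robot, and variables do not carry over. Pictures are saved under pics/ and viewed, and the job is handed in when it is done.

```bash
ls; mkdir -p pics; python3 - <<'E'
from cell import r
import cv2,numpy as np
o=r.get_obs()
for k in o: print(k,np.round(o[k],3).tolist())
for n in("scene","top"):
    s=r.snapshot(n); cv2.imwrite(f"pics/{n}0.png",s["frame"]); np.savez(f"{n}0.npz",**s); print(n,s["camera_matrix"].tolist(),s["R"].round(3).tolist(),s["t"])
E
```

```text
pics
time 0.0
joint_pos [72.841, 40.516, -1.582, 85.081, 1.261, 54.484, -4.326]
qd [-0.03, -0.015, 0.082, -0.125, -0.076, -0.066, -0.01]
joint_torque [-0.002, -88.32, 1.234, -23.617, 0.017, 0.007, 0.0]
ee_pos [146.579, -555.943, 404.224]
orientation [[0.967, 0.255, -0.0], [0.255, -0.967, 0.001], [-0.0, -0.001, -1.0]]
wrist_force [0.164, -0.742, 0.432]
moment [0.025, 0.012, -0.026]
opening 85.756
scene [[465.22898130516376, 0.0, 280.6585514607598], [0.0, 465.22898130516376, 214.3561685604499], [0.0, 0.0, 1.0]] [[-0.185, 0.983, 0.012], [0.812, 0.16, -0.561], [-0.553, -0.094, -0.828]] [ 125.39608705 -403.30631293 1324.55596075]
top [[387.420316925517, 0.0, 276.94171706387306], [0.0, 387.420316925517, 211.4282725366616], [0.0, 0.0, 1.0]] [[0.015, -0.999, 0.03], [-0.998, -0.017, -0.065], [0.066, -0.029, -0.997]] [-28.30628058 561.12534006 932.05031444]
```

View pics/scene0.png

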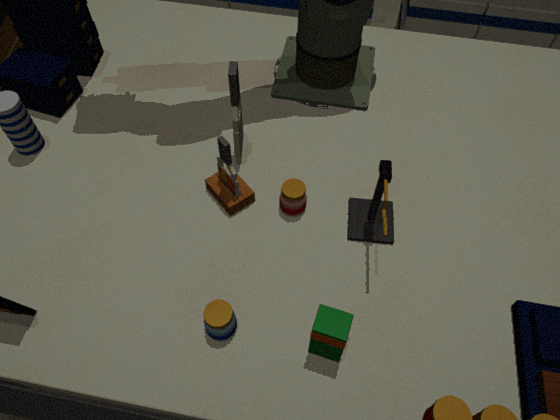

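View pics/top0.png

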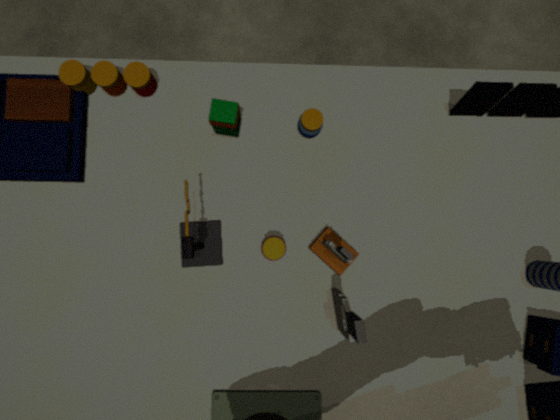

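```bash
python3 - <<'E'
import cv2,numpy as np
s=np.load("scene0.npz")["frame"];t=np.load("top0.npz")["frame"]
def up(i,f): return cv2.convertScaleAbs(cv2.resize(i,None,fx=f,fy=f,interpolation=cv2.INTER_CUBIC),alpha=1.5)
a=np.hstack([up(s[50:230,190:270],3.3),up(s[140:260,330:410],3.3)[:594].repeat(1,0) if 0 else cv2.resize(up(s[150:300,335:405],4),(264,594))])
cv2.imwrite("pics/c1.png",a)
cv2.imwrite("pics/c2.png",np.hstack([up(t[215:355,300:380],4),up(t[165:305,170:250],4)]))
E
```

```text
(no output)
```

View pics/c1.png

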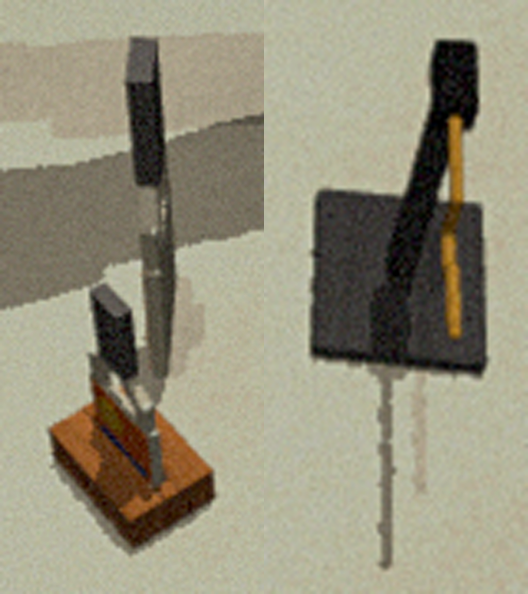

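View pics/c2.png

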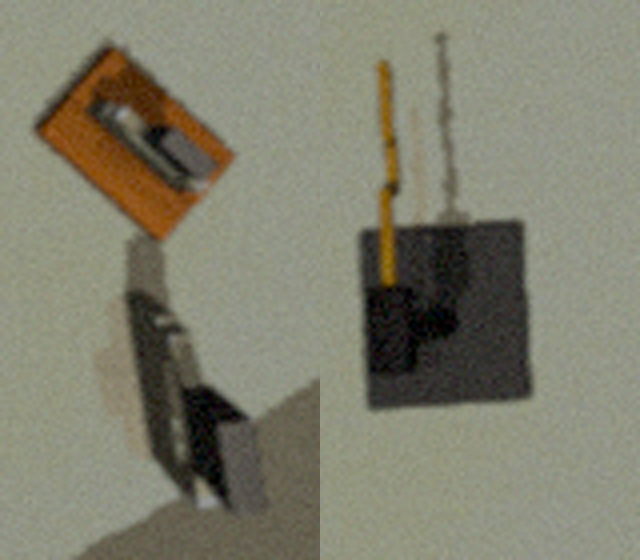

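```bash
cat > h.py <<'E'
import numpy as np,cv2
def load(n): return dict(np.load(n))
def cloud(s):
    d=s["range_z"];K=s["camera_matrix"];v,u=np.indices(d.shape)
    c=np.dstack([(u-K[0,2])/K[0,0]*d,(v-K[1,2])/K[1,1]*d,d])
    w=(c-s["t"])@s["R"]; w[d<=0]=np.nan; return w
def ray(s,u,v,z):
    K=s["camera_matrix"];u=np.asarray(u,float);v=np.asarray(v,float)
    d=np.stack([(u-K[0,2])/K[0,0],(v-K[1,2])/K[1,1],np.ones_like(u)],-1)@s["R"]
    o=-s["R"].T@s["t"]; k=(z-o[2])/d[...,2]; return o+d*k[...,None]
def proj(s,X):
    c=s["R"]@np.asarray(X,float)+s["t"];return (s["camera_matrix"]@c/c[2])[:2]
E
python3 - <<'E'
from h import *
for n in("top0.npz","scene0.npz"):
    s=load(n);w=cloud(s);f=s["frame"].astype(int);print(n,"cam",(-s["R"].T@s["t"]).round())
    rng=(slice(140,310),slice(160,380)) if n[0]=='t' else (slice(40,260),slice(190,410))
    z=w[...,2]; m0=np.zeros(z.shape,bool);m0[rng]=1
    print("table z",np.nanmedian(z[m0]))
    hsv=cv2.cvtColor(s["frame"],cv2.COLOR_BGR2HSV)
    # brown block
    sub=(slice(215,285),slice(300,365)) if n[0]=='t' else (slice(160,220),slice(200,260))
    mm=np.zeros(z.shape,bool);mm[sub]=1
    b=mm&(abs(z-33)<6)&(hsv[...,0]<22)&(hsv[...,1]>90)
    vv,uu=np.nonzero(b);P=ray(s,uu,vv,33)[:,:2]
    rc=cv2.minAreaRect(P.astype(np.float32));print("holder rect",rc,len(P))
    t=mm&(z>168)&(z<192);
    if n[0]=='s': mm[130:165,200:260]=1;t=mm&(z>168)&(z<192)
    p=w[t];print("tabtop",len(p),np.median(p,0),cv2.minAreaRect(p[:,:2].astype(np.float32)))
    # stand
    sub=(slice(165,305),slice(170,235)) if n[0]=='t' else (slice(150,260),slice(340,405))
    mm=np.zeros(z.shape,bool);mm[sub]=1
    t=mm&(z>171)&(z<192)&(hsv[...,2]<60);p=w[t];print("sleeve",len(p),np.median(p,0),cv2.minAreaRect(p[:,:2].astype(np.float32)))
    t=mm&(abs(z-12)<6)&(hsv[...,1]<90)&(hsv[...,2]<95);vv,uu=np.nonzero(t);p=ray(s,uu,vv,12);print("foot",len(p),cv2.minAreaRect(p[:,:2].astype(np.float32)))
    t=mm&(hsv[...,0]<28)&(hsv[...,1]>120)&(hsv[...,2]>70);vv,uu=np.nonzero(t)
    q=w[t];print("wire",len(q))
    o=np.argsort(vv)
    for a in range(min(vv),max(vv)+1,3):
        k=vv==a
        if k.any(): print(a,uu[k].mean().round(1),np.nanmedian(q[k],0).round(1), ray(s,uu[k].mean(),a,158).round(1)[:2])
    for nm,sub in {"jr":(230,265,255,290),"jb":(105,140,295,325),"ca":(95,140,205,245)}.items():
        if n[0]=='t':
            a,bb,c,d=sub;ww=w[a:bb,c:d].reshape(-1,3);k=ww[:,2]>40;print(nm,ww[k].mean(0).round())
E
```

```text
top0.npz cam [499.   9. 967.]
table z 0.16301321364720972
holder rect ((468.06915283203125, -156.70777893066406), (100.10465240478516, 69.88866424560547), 48.90916061401367) 874
tabtop 97 [ 468.55605502 -156.72096269  179.98144581] ((467.9678039550781, -157.336669921875), (30.324111938476562, 11.888050079345703), 48.08830261230469)
sleeve 253 [476.16984396 165.97666522 179.82049315] ((477.1933898925781, 166.9373779296875), (46.46647644042969, 22.233802795410156), 4.760632514953613)
foot 1371 ((480.6379699707031, 166.609375), (109.47203826904297, 100.24190521240234), 4.5345869064331055)
wire 130
181 185.5 [612.3 176.1 161.5] [612.8 176.9]
184 186.0 [606.1 177.2 160.6] [606.5 175.6]
187 185.5 [599.8 175.9 161. ] [600.2 176.5]
190 186.0 [593.9 175.3 158. ] [593.9 175.3]
193 186.0 [587.4 174.5 159.2] [587.6 175.1]
196 186.5 [581.4 173.9 157.7] [581.4 173.9]
199 186.5 [575.1 173.7 158. ] [575.1 173.7]
202 187.5 [569.4 172.7 151.7] [568.8 171.4]
205 187.5 [563.2 172.7 150.6] [562.6 171.2]
208 187.5 [556.8 172.5 150.6] [556.3 171. ]
214 186.0 [542.9 170.6 172.7] [543.8 173.7]
217 186.0 [536
[... 1010 characters left out ...]
 385.0 [508.6 167.6 175. ] [494.8 170. ]
185 385.0 [516.  167.7 175.2] [502.2 170.5]
188 385.0 [523.1 168.5 174.7] [509.6 170.9]
191 385.5 [529.7 169.9 174.3] [516.7 172.3]
194 386.0 [536.5 171.2 173.8] [523.7 173.7]
197 386.0 [543.9 171.3 174.4] [530.8 174.1]
200 386.0 [550.2 172.1 173.9] [537.9 174.6]
209 383.5 [556.8 171.8 154.1] [559.7 171.2]
212 383.5 [562.1 172.5 151.8] [566.5 171.6]
215 383.5 [569.7 172.7 152.5] [573.3 172.1]
218 384.5 [581.4 174.  160.5] [579.7 174.3]
221 384.5 [587.3 174.5 159.4] [586.3 174.7]
224 384.5 [593.9 174.7 159.2] [592.9 175.1]
227 384.5 [601.  174.9 160.4] [599.4 175.5]
230 385.0 [607.9 176.3 160.6] [605.8 176.8]
233 385.0 [616.2 176.1 164.5] [612.2 177.2]
```

```bash
python3 - <<'E'
from h import *
s=load("top0.npz");w=cloud(s)
p=w[285:345,325:375].reshape(-1,3);p=p[p[:,2]>30];print(p.min(0),p.max(0)); q=p[p[:,2]>p[:,2].max()-15];print(q.mean(0))
s=load("scene0.npz");w=cloud(s)
p=w[55:170,225:250].reshape(-1,3);p=p[p[:,2]>30];print(p.min(0),p.max(0))
# max height overall between
s=load("top0.npz");w=cloud(s);print(np.nanmax(w[150:380,160:500,2]))
# target pose in tool coordinates
o=np.array([146.6,-556,404.2]);R=np.array([[.967,.255,0],[.255,-.967,.001],[0,-.001,-1]])
for P in([470,-157,404],[470,-157,321]): print(R.T@(np.array(P)-o))
print(np.radians(-33.7))
E
```

```text
[ 276.96511765 -179.92249806   30.01221833] [ 377.56951837 -153.91958903  249.10482686]
[ 328.79183867 -167.09943865  245.23111913]
[ 280.63592049 -180.02049379   30.19332402] [ 488.28000579 -139.05901749  250.87400883]
249.10482685620153
[ 414.4728 -303.3658    0.599 ]
[ 414.4728 -303.2828   83.599 ]
-0.5881759579220891
```

```bash
python3 -m jog '[[6,-3,-3,0,0,0,1],[12,-8,-3,0,0,-0.1,1],[17,-12,-3,0,0,-0.2,1],[21.5,-16,-3,0,0,-0.3,1],[25,-18.5,-3,0,0,-0.35,1]]'; python3 -c "
from cell import r
print(r.get_obs())"
```

```text
time: 0.72
ee_pos: [338.8, -315.6, 434.5]
orientation: [[0.82, 0.573, -0.0], [0.573, -0.82, 0.001], [0.0, -0.001, -1.0]]
wrist_force: [0.4, -0.7, 0.4]
opening: 85.8
{'time': 0.725, 'joint_pos': array([ 42.66676176,  28.84221918,  -5.99193025, 104.42907112,
         3.90234994,  46.97140969, -20.30258396]), 'qd': array([-58.52134636,  -5.94817009,  -4.35890354,  12.90090881,
         2.21537729,  -7.11034407, -42.2758402 ]), 'joint_torque': array([ 1.52414793e+01, -7.14279556e+01,  6.08170889e-01, -1.98141432e+01,
        5.26381528e-02,  5.82123119e-01,  3.10662836e+00]), 'ee_pos': array([ 338.79207895, -315.58385321,  434.49732869]), 'orientation': array([[ 8.19642678e-01,  5.72875050e-01, -2.38821178e-04],
       [ 5.72874994e-01, -8.19642204e-01,  9.47706335e-04],
       [ 3.47169397e-04, -9.13595240e-04, -9.99999522e-01]]), 'wrist_force': array([ 0.43988242, -0.65883784,  0.42213694]), 'moment': array([-0.04787809, -0.06728835, -0.02836829]), 'opening': 85.75049311966276}
```

```bash
cat > d.py <<'E'
import sys,numpy as np
from scipy.spatial.transform import Rotation as Q
from cell import r
x,y,z,a=map(float,sys.argv[1:5]) # tool x axis angle (deg)
o=r.get_obs();R=np.array(o["orientation"]);a=np.radians(a)
T=np.array([[np.cos(a),np.sin(a),0],[np.sin(a),-np.cos(a),0],[0,0,-1]])
print("t",o["time"],"pos",np.round(o["ee_pos"],1),"ang",np.degrees(np.arctan2(R[1,0],R[0,0])).round(2),"op",round(o["opening"],1),"F",np.round(o["wrist_force"],1))
print("cm",(R.T@(np.array([x,y,z])-o["ee_pos"])/10).round(2),"rot",Q.from_matrix(R.T@T).as_rotvec().round(3))
E
python3 -m jog '[[0,0,0,0,0,0,1]]'; python3 d.py 470 -157 400 48.5
```

```text
time: 0.85
ee_pos: [341.1, -312.5, 434.6]
orientation: [[0.816, 0.579, 0.001], [0.579, -0.816, 0.002], [0.002, -0.001, -1.0]]
wrist_force: [-1.1, -1.3, 0.7]
opening: 85.1
t 0.85 pos [ 341.1 -312.5  434.6] ang 35.36 op 85.1 F [-1.1 -1.3  0.7]
cm [19.5  -5.22  3.5 ] rot [-0.001 -0.002 -0.229]
```

```bash
python3 -m jog '[[5,-1.3,0.5,0,0,-0.06,1],[10,-2.6,1.5,0,0,-0.12,1],[15,-4,2.5,0,0,-0.18,1],[19.5,-5.2,3.5,0,-0.002,-0.23,1],[19.5,-5.2,3.5,0,-0.002,-0.23,1]]';python3 -m jog '[[0,0,0,0,0,0,1]]'; python3 d.py 470 -157 321 48.5; python3 - <<'E'
from cell import r
import cv2,numpy as np
for n in("scene","top"):
    s=r.snapshot(n); np.savez(n+"1.npz",**s)
    f=s["frame"]; c=f[80:260,150:330] if n=="scene" else f[170:350,260:440]
    cv2.imwrite(f"pics/{n}1.png",cv2.convertScaleAbs(cv2.resize(c,None,fx=3,fy=3,interpolation=2),alpha=1.5))
E
```

```text
time: 1.48
ee_pos: [471.4, -155.1, 399.0]
orientation: [[0.659, 0.752, -0.002], [0.752, -0.659, 0.002], [0.0, -0.003, -1.0]]
wrist_force: [-0.7, -0.6, -0.5]
opening: 85.4
time: 1.6
ee_pos: [471.1, -155.9, 398.9]
orientation: [[0.66, 0.751, -0.002], [0.751, -0.66, 0.002], [-0.0, -0.003, -1.0]]
wrist_force: [0.1, -0.3, 0.7]
opening: 85.4
t 1.6 pos [ 471.1 -155.9  398.9] ang 48.71 op 85.4 F [ 0.1 -0.3  0.7]
cm [-0.15  0.01  7.79] rot [-0.003  0.     0.004]
```

View pics/scene1.png

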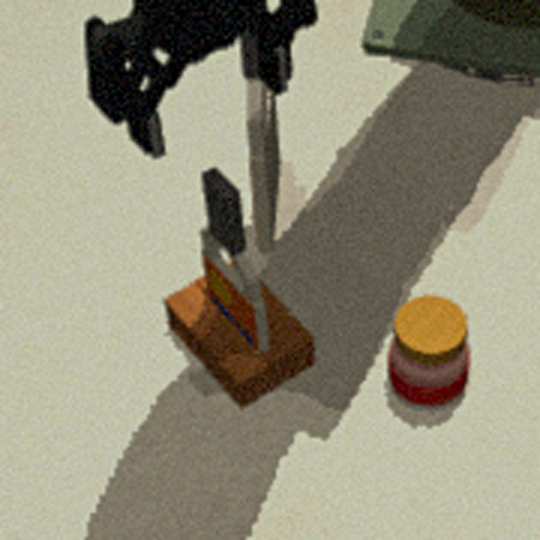

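View pics/top1.png

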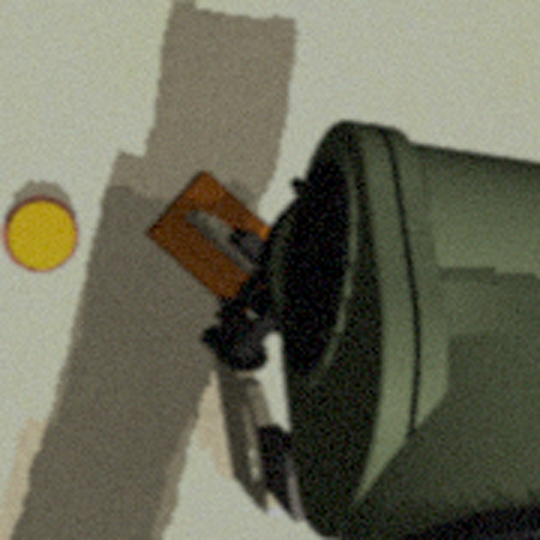

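```bash
python3 -m jog '[[0,0,2,0,0,0,1],[-0.1,0,4,0,0,0,1],[-0.1,0,6,-0.003,0,0.002,1],[-0.1,0,7.8,-0.003,0,0.002,1],[-0.1,0,7.8,-0.003,0,0.002,1]]';python3 -m jog '[[0,0,0,0,0,0,1]]'; python3 d.py 470 -157 321 48.5; python3 - <<'E'
from cell import r
import cv2,numpy as np
s=r.snapshot("scene"); c=s["frame"][80:260,150:330]
cv2.imwrite(f"pics/scene2.png",cv2.convertScaleAbs(cv2.resize(c,None,fx=3,fy=3,interpolation=2),alpha=1.5))
E
```

```text
time: 2.33
ee_pos: [469.8, -157.3, 320.5]
orientation: [[0.663, 0.749, -0.001], [0.749, -0.663, -0.0], [-0.001, -0.001, -1.0]]
wrist_force: [0.0, -0.3, 1.0]
opening: 85.2
time: 2.45
ee_pos: [469.7, -157.7, 321.3]
orientation: [[0.663, 0.749, -0.001], [0.749, -0.663, -0.0], [-0.001, -0.0, -1.0]]
wrist_force: [-0.3, 0.5, 0.0]
opening: 85.5
t 2.45 pos [ 469.7 -157.7  321.3] ang 48.46 op 85.5 F [-0.3  0.5  0. ]
cm [ 0.07 -0.02  0.03] rot [-0.     0.001 -0.001]
```

View pics/scene2.png

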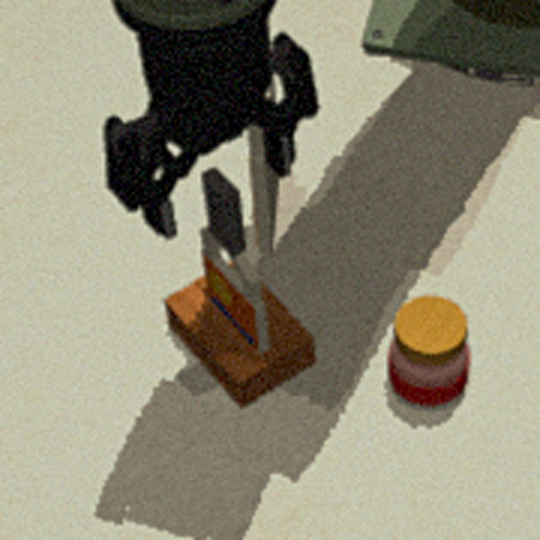

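```bash
python3 -m jog '[[0,0,0,0,0,0,0.4],[0,0,0,0,0,0,0.3],[0,0,0,0,0,0,0.2],[0,0,0,0,0,0,0.2],[0,0,0,0,0,0,0.2]]'; python3 -m jog '[[0,0,0,0,0,0,0.1],[0,0,0,0,0,0,0.1],[0,0,0,0,0,0,0.1],[0,0,0,0,0,0,0.1],[0,0,0,0,0,0,0.1]]'; python3 d.py 470 -157 321 48.5
```

```text
time: 3.12
ee_pos: [469.7, -157.7, 321.2]
orientation: [[0.663, 0.749, -0.001], [0.749, -0.663, -0.0], [-0.001, -0.0, -1.0]]
wrist_force: [-0.4, 0.5, 0.3]
opening: 16.7
time: 3.75
ee_pos: [469.7, -157.7, 321.3]
orientation: [[0.663, 0.748, -0.0], [0.748, -0.663, -0.001], [-0.001, 0.0, -1.0]]
wrist_force: [0.2, -0.3, 5.2]
opening: 11.2
t 3.75 pos [ 469.7 -157.7  321.3] ang 48.46 op 11.2 F [ 0.2 -0.3  5.2]
cm [ 0.07 -0.03  0.03] rot [ 0.     0.001 -0.001]
```

```bash
python3 -m jog '[[0,0,0,0,0,0,0],[0,0,0,0,0,0,0],[0,0,-0.5,0,0,0,0],[0,0,-1,0,0,0,0],[0,0,-1.5,0,0,0,0]]'; python3 -m jog '[[0,0,-1,0,0,0,0],[0,0,-2,0,0,0,0],[0,0,-4.5,0,0,0,0],[0,0,-8,0,0,0,0],[0,0,-11,0,0,0,0]]'; python3 -m jog '[[0,0,0,0,0,0,0],[0,0,0,0,0,0,0]]';python3 d.py 560 -100 450 70; python3 - <<'E'
from cell import r
import cv2,numpy as np
s=r.snapshot("scene"); np.savez("scene3.npz",**s);c=s["frame"][40:240,150:350]
cv2.imwrite(f"pics/scene3.png",cv2.convertScaleAbs(cv2.resize(c,None,fx=3,fy=3,interpolation=2),alpha=1.5))
E
```

```text
time: 4.38
ee_pos: [469.7, -157.7, 336.7]
orientation: [[0.663, 0.748, -0.0], [0.748, -0.663, -0.001], [-0.001, 0.0, -1.0]]
wrist_force: [0.3, 0.6, -0.9]
opening: 11.2
time: 5.0
ee_pos: [469.6, -157.6, 448.6]
orientation: [[0.663, 0.749, 0.0], [0.749, -0.663, -0.001], [-0.0, 0.001, -1.0]]
wrist_force: [0.7, 0.2, -1.3]
opening: 10.8
time: 5.25
ee_pos: [469.4, -157.6, 448.4]
orientation: [[0.663, 0.748, 0.0], [0.748, -0.663, -0.001], [-0.0, 0.001, -1.0]]
wrist_force: [-0.8, -0.3, -1.9]
opening: 10.9
t 5.25 pos [ 469.4 -157.6  448.4] ang 48.46 op 10.9 F [-0.8 -0.3 -1.9]
cm [10.32  2.97 -0.16] rot [ 0.     0.    -0.376]
```

View pics/scene3.png

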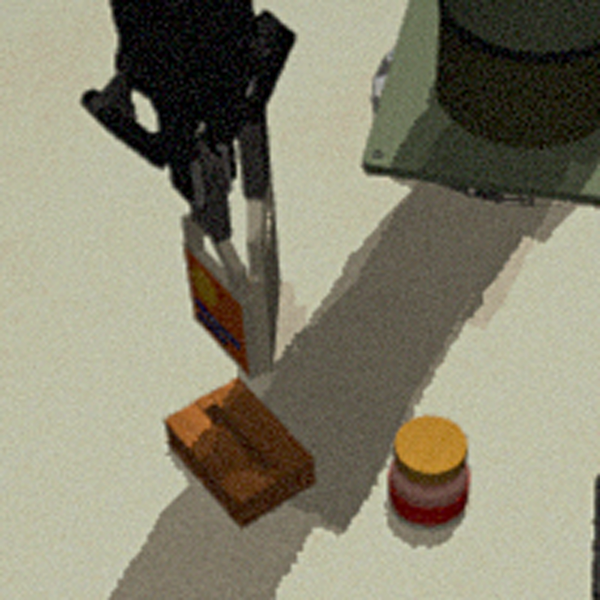

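```bash
python3 d.py 673 182 450 94.6; python3 -m jog '[[4,3,0,0,0,-0.08,0],[9,6,0,0,0,-0.2,0],[14,7,0,0,0,-0.3,0],[18,6.5,0,0,0,-0.4,0],[22,5,0,0,0,-0.48,0]]';python3 d.py 673 182 450 94.6
```

```text
t 5.3 pos [ 469.4 -157.6  448. ] ang 48.46 op 11.0 F [-0.2  1.1 -1.5]
cm [38.92 -7.28 -0.22] rot [-0.     0.001 -0.805]
time: 5.92
ee_pos: [653.5, -25.2, 446.3]
orientation: [[0.24, 0.971, -0.003], [0.971, -0.24, -0.0], [-0.001, -0.002, -1.0]]
wrist_force: [0.1, 0.1, -1.2]
opening: 11.2
t 5.925 pos [653.5 -25.2 446.3] ang 76.1 op 11.2 F [ 0.1  0.1 -1.2]
cm [20.58 -3.09 -0.39] rot [-0.003  0.001 -0.323]
```

```bash
python3 -m jog '[[5,-0.5,-0.3,0,0,-0.08,0],[10,-1.2,-0.4,0,0,-0.16,0],[15,-2.1,-0.4,0,0,-0.24,0],[19,-2.9,-0.4,-0.002,0,-0.3,0],[20.6,-3.1,-0.4,-0.003,0,-0.323,0]]';python3 -m jog '[[0,0,0,0,0,0,0],[0,0,0,0,0,0,0]]';python3 d.py 673 182 374 94.6;  python3 - <<'E'
from cell import r
import cv2,numpy as np
for n in("scene","top"):
    s=r.snapshot(n); np.savez(n+"4.npz",**s)
    f=s["frame"]; c=f[130:330,300:500] if n=="scene" else f[100:300,110:310]
    cv2.imwrite(f"pics/{n}4.png",cv2.convertScaleAbs(cv2.resize(c,None,fx=3,fy=3,interpolation=2),alpha=1.5))
E
```

```text
time: 6.55
ee_pos: [672.7, 184.9, 448.7]
orientation: [[-0.084, 0.996, -0.002], [0.996, 0.084, -0.0], [-0.0, -0.002, -1.0]]
wrist_force: [-0.6, -1.3, -0.8]
opening: 10.9
time: 6.8
ee_pos: [672.9, 183.6, 448.2]
orientation: [[-0.082, 0.997, -0.002], [0.997, 0.082, -0.001], [-0.001, -0.002, -1.0]]
wrist_force: [-0.4, -0.4, -0.2]
opening: 11.2
t 6.8 pos [672.9 183.6 448.2] ang 94.73 op 11.2 F [-0.4 -0.4 -0.2]
cm [-0.15  0.02  7.42] rot [-0.002  0.001  0.002]
```

View pics/scene4.png

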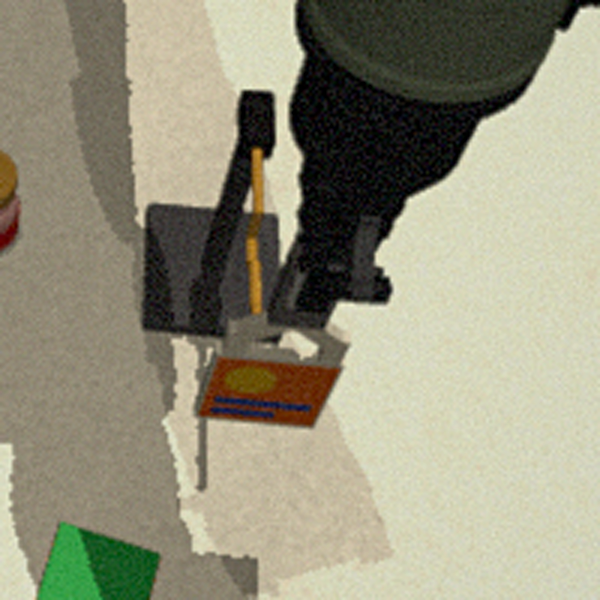

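View pics/top4.png

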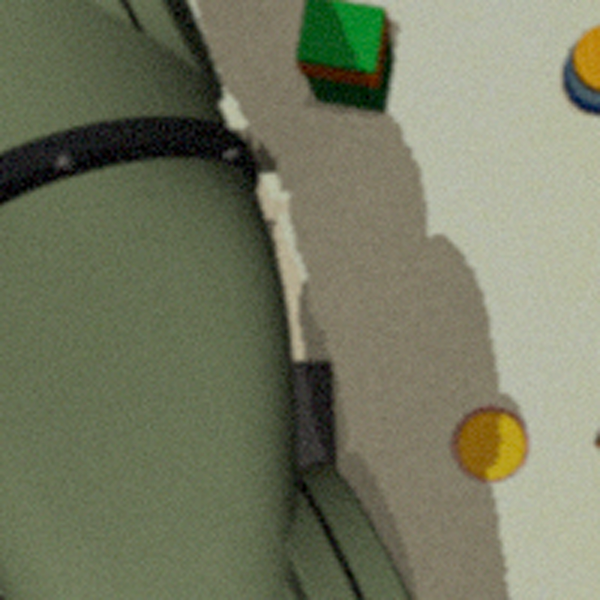

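```bash
cat > pan.py <<'E'
import sys
from h import *
s=load(sys.argv[1]);w=cloud(s);f=s["frame"];hsv=cv2.cvtColor(f,cv2.COLOR_BGR2HSV)
u0,u1,v0,v1=map(int,sys.argv[2:6])
m=np.zeros(f.shape[:2],np.uint8);m[v0:v1,u0:u1]=((hsv[...,0]<25)&(hsv[...,1]>120)&(hsv[...,2]>40)|(hsv[...,0]>100)&(hsv[...,1]>110))[v0:v1,u0:u1]
m[w[...,2]>float(sys.argv[6])]=0
n,l,st,c=cv2.connectedComponentsWithStats(m);k=1+np.argmax(st[1:,4]);m=(l==k)
p=w[m];p=p[~np.isnan(p).any(1)];cen=np.median(p,0);e=p[np.linalg.norm(p-cen,axis=1)<60]
U,S,V=np.linalg.svd(e-e.mean(0));nrm=V[2]*np.sign(V[2][0])
print("n",len(e),"cen",e.mean(0).round(1),"normal",nrm.round(3),"ang",np.degrees(np.arctan2(nrm[1],nrm[0])).round(2))
a=np.degrees(np.arctan2(nrm[1],nrm[0]));yd=np.array([-np.sin(np.radians(a)),np.cos(np.radians(a)),0])
t=(e-e.mean(0))@yd;print("width range",np.percentile(t,[0.5,99.5]).round(1),"z",np.percentile(e[:,2],[0.5,99.5]).round(1)); print("mid y-axis pt",(e.mean(0)+yd*np.percentile(t,[.5,99.5]).mean()).round(1))
E
python3 pan.py scene4.npz 355 425 230 280 230
```

```text
n 766 cen [677.6 183.5 177.1] normal [ 0.996  0.09  -0.001] ang 5.16
width range [-32.8  32.9] z [141.2 208.7]
mid y-axis pt [677.6 183.6 177.1]
```

```bash
python3 -m jog '[[-0.2,0,2,0,0,0,0],[-0.2,0,4,-0.002,0,0.003,0],[-0.2,0,6,-0.002,0.001,0.003,0],[-0.2,0,7.4,-0.002,0.001,0.003,0],[-0.2,0,7.4,-0.002,0.001,0.003,0]]';python3 -m jog '[[0,0,0,0,0,0,0],[0,0,0,0,0,0,0]]';python3 d.py 673 181.5 374 94.6;  python3 - <<'E'
from cell import r
import cv2,numpy as np
for n in("scene",):
    s=r.snapshot(n); np.savez(n+"5.npz",**s)
    f=s["frame"]; c=f[170:320,340:490]
    cv2.imwrite(f"pics/{n}5.png",cv2.convertScaleAbs(cv2.resize(c,None,fx=4,fy=4,interpolation=2),alpha=1.5))
E
python3 pan.py scene5.npz 345 435 240 310 140
```

```text
time: 7.52
ee_pos: [673.0, 180.9, 374.2]
orientation: [[-0.079, 0.997, -0.001], [0.997, 0.079, -0.0], [-0.0, -0.001, -1.0]]
wrist_force: [0.6, 0.2, -0.8]
opening: 11.0
time: 7.78
ee_pos: [673.0, 180.8, 374.9]
orientation: [[-0.078, 0.997, 0.0], [0.997, 0.078, -0.0], [-0.0, 0.0, -1.0]]
wrist_force: [0.3, -0.5, -1.4]
opening: 11.3
t 7.775 pos [673.  180.8 374.9] ang 94.5 op 11.3 F [ 0.3 -0.5 -1.4]
cm [0.07 0.   0.09] rot [ 0.     0.    -0.002]
n 594 cen [678.3 181.  104.3] normal [ 0.997  0.083 -0.001] ang 4.75
width range [-32.8  32.3] z [ 67.4 136.2]
mid y-axis pt [678.4 180.8 104.3]
```

View pics/scene5.png

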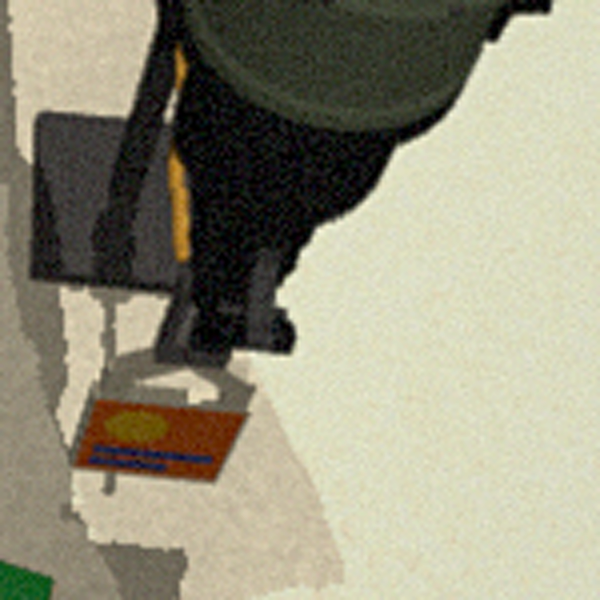

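```bash
python3 -m jog '[[0,-1.2,0,0,0,0,0],[0,-2.4,0,0,0,0,0],[0,-3.6,0,0,0,0,0],[0,-4.5,0,0,0,0,0],[0,-5,0,0,0,0,0]]';python3 -m jog '[[0,-0.3,0,0,0,0,0],[0,-0.6,0,0,0,0,0],[0,-1,0,0,0,0,0],[0,-1.5,0,0,0,0,0],[0,-2,0,0,0,0,0]]';python3 d.py 560 172.5 375 94.6;  python3 - <<'E'
from cell import r
import cv2,numpy as np
for n in("scene",):
    s=r.snapshot(n); np.savez(n+"6.npz",**s)
    f=s["frame"]; c=f[150:300,330:480]
    cv2.imwrite(f"pics/{n}6.png",cv2.convertScaleAbs(cv2.resize(c,None,fx=4,fy=4,interpolation=2),alpha=1.5))
E
python3 pan.py scene6.npz 345 435 210 310 140
```

```text
time: 8.45
ee_pos: [622.9, 177.0, 375.2]
orientation: [[-0.079, 0.997, 0.001], [0.997, 0.079, -0.0], [-0.0, 0.001, -1.0]]
wrist_force: [0.6, 0.9, -0.6]
opening: 11.0
time: 9.07
ee_pos: [602.7, 175.4, 375.2]
orientation: [[-0.079, 0.997, 0.001], [0.997, 0.079, -0.0], [-0.0, 0.001, -1.0]]
wrist_force: [1.0, 0.4, -1.1]
opening: 11.0
t 9.075 pos [602.7 175.4 375.2] ang 94.51 op 11.0 F [ 1.   0.4 -1.1]
cm [ 0.05 -4.28  0.01] rot [ 0.001  0.    -0.002]
n 619 cen [608.1 175.8 104.4] normal [ 0.996  0.084 -0.001] ang 4.8
width range [-32.9  32.5] z [ 67.7 135.9]
mid y-axis pt [608.1 175.6 104.4]
```

View pics/scene6.png

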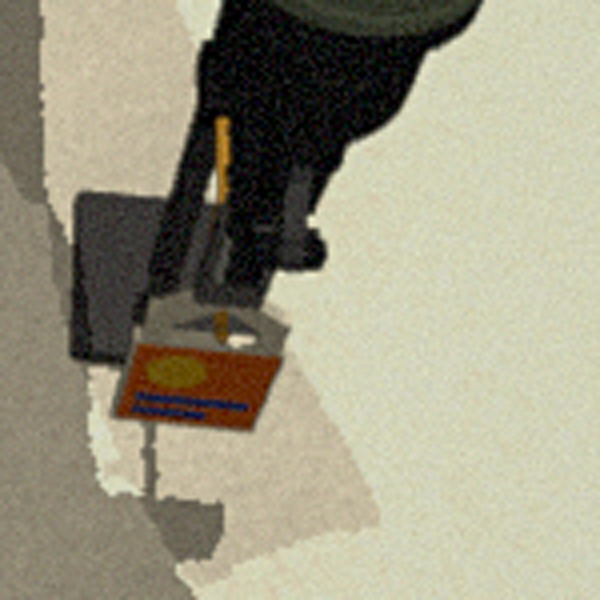

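```bash
python3 -m jog '[[0,-0.7,0,0,0,0,0],[0,-1.5,0,0,0,0,0],[0,-2.2,0,0,0,0,0],[0,-2.8,0,0,0,0,0],[0,-3.2,0,0,0,0,0]]';python3 -m jog '[[0,-0.1,0,0,0,0,0],[0,-0.2,0,0,0,0,0],[0,-0.3,0,0,0,0,0]]'
```

```text
time: 9.75
ee_pos: [570.0, 172.9, 375.3]
orientation: [[-0.079, 0.997, 0.0], [0.997, 0.079, -0.0], [-0.0, 0.0, -1.0]]
wrist_force: [-0.5, -0.1, -1.6]
opening: 10.9
time: 10.12
ee_pos: [567.0, 172.7, 375.3]
orientation: [[-0.079, 0.997, 0.0], [0.997, 0.079, -0.0], [-0.0, 0.0, -1.0]]
wrist_force: [0.3, -0.2, -1.2]
opening: 11.3
```

```bash
python3 -m jog '[[0,-0.1,0,0,0,0,0],[0,-0.2,0,0,0,0,0]]'; python3 -m jog '[[0,-0.1,0,0,0,0,0],[0,-0.2,0,0,0,0,0]]'
```

```text
time: 10.38
ee_pos: [565.0, 172.5, 375.2]
orientation: [[-0.079, 0.997, 0.0], [0.997, 0.079, -0.0], [-0.0, 0.0, -1.0]]
wrist_force: [-0.1, 0.6, -0.9]
opening: 11.3
time: 10.62
ee_pos: [562.9, 172.3, 375.2]
orientation: [[-0.079, 0.997, 0.0], [0.997, 0.079, -0.0], [-0.0, 0.0, -1.0]]
wrist_force: [0.4, -0.5, -1.1]
opening: 11.3
```

```bash
python3 -m jog '[[0,-0.1,0,0,0,0,0],[0,-0.2,0,0,0,0,0]]'; python3 -m jog '[[0,-0.1,0,0,0,0,0],[0,-0.2,0,0,0,0,0]]'
```

```text
time: 10.88
ee_pos: [560.9, 172.1, 375.2]
orientation: [[-0.079, 0.997, 0.0], [0.997, 0.079, -0.0], [-0.0, 0.0, -1.0]]
wrist_force: [0.1, 0.2, -1.5]
opening: 11.5
time: 11.12
ee_pos: [558.8, 172.0, 375.2]
orientation: [[-0.079, 0.997, 0.0], [0.997, 0.079, -0.0], [-0.0, 0.0, -1.0]]
wrist_force: [0.3, 0.2, -0.5]
opening: 11.3
```

```bash
python3 -m jog '[[0,-0.1,0,0,0,0,0],[0,-0.15,0,0,0,0,0]]'
```

```text
time: 11.38
ee_pos: [557.3, 171.9, 375.3]
orientation: [[-0.079, 0.997, 0.0], [0.997, 0.079, -0.0], [-0.0, 0.0, -1.0]]
wrist_force: [0.1, 0.7, -1.0]
opening: 11.0
```

```bash
python3 -m jog '[[0,-0.1,0,0,0,0,0],[0,-0.15,0,0,0,0,0]]'
```

```text
time: 11.62
ee_pos: [555.7, 171.7, 375.2]
orientation: [[-0.079, 0.997, 0.0], [0.997, 0.079, -0.0], [-0.0, 0.0, -1.0]]
wrist_force: [1.0, 0.3, -1.5]
opening: 11.1
```

```bash
python3 -m jog '[[0,-0.05,0,0,0,0,0],[0,-0.1,0,0,0,0,0]]'
```

```text
time: 11.88
ee_pos: [554.9, 171.6, 375.4]
orientation: [[-0.079, 0.997, 0.001], [0.997, 0.079, 0.0], [0.0, 0.001, -1.0]]
wrist_force: [4.0, 0.0, -2.3]
opening: 11.2
```

```bash
python3 -m jog '[[0,-0.05,0,0,0,0,0],[0,-0.1,0,0,0,0,0]]'
```

```text
time: 12.12
ee_pos: [554.3, 171.5, 375.4]
orientation: [[-0.078, 0.997, 0.003], [0.997, 0.078, 0.001], [0.0, 0.003, -1.0]]
wrist_force: [7.8, 1.1, -4.0]
opening: 11.4
```

```bash
python3 -m jog '[[0,-0.05,0,0,0,0,0],[0,-0.1,0,0,0,0,0]]'
```

```text
time: 12.38
ee_pos: [553.8, 171.4, 375.6]
orientation: [[-0.078, 0.997, 0.005], [0.997, 0.078, 0.001], [0.001, 0.005, -1.0]]
wrist_force: [10.2, 1.2, -4.9]
opening: 11.1
```

```bash
python3 -m jog '[[0,0.2,0,0,0,0,0],[0,0.5,0,0,0,0,0],[0,0.75,0,0,0,0,0],[0,0.85,0,0.005,0,0,0],[0,0.85,0,0.005,0,0,0]]'; python3 d.py 562.5 172.3 375 94.6;  python3 - <<'E'
from cell import r
import cv2,numpy as np
for n in("scene",):
    s=r.snapshot(n); np.savez(n+"7.npz",**s)
    f=s["frame"]; c=f[130:280,330:480]
    cv2.imwrite(f"pics/{n}7.png",cv2.convertScaleAbs(cv2.resize(c,None,fx=4,fy=4,interpolation=2),alpha=1.5))
E
python3 pan.py scene7.npz 345 435 190 310 140
```

```text
time: 13.0
ee_pos: [562.3, 172.1, 375.6]
orientation: [[-0.078, 0.997, -0.0], [0.997, 0.078, 0.001], [0.001, -0.0, -1.0]]
wrist_force: [0.7, 0.5, -1.1]
opening: 11.0
t 13.0 pos [562.3 172.1 375.6] ang 94.49 op 11.0 F [ 0.7  0.5 -1.1]
cm [0.02 0.02 0.06] rot [-0.    -0.001 -0.002]
n 575 cen [567.5 171.7 103.3] normal [ 0.996  0.084 -0.005] ang 4.82
width range [-31.8  33.9] z [ 65.7 136.7]
mid y-axis pt [567.5 172.7 103.3]
```

View pics/scene7.png

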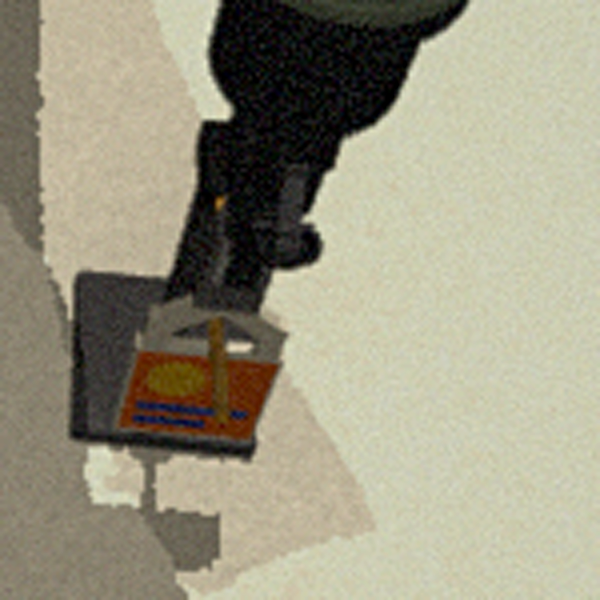

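Wire passes through the hole under its peak (crop (215,320), about scene px (384,210)); the sign is upright. Now straight down, gently.

```bash
python3 -m jog '[[0,0,0.3,0,0,0,0],[0,0,0.6,0,0,0,0],[0,0,0.9,0,0,0,0],[0,0,1.1,0,0,0,0]]'; python3 -m jog '[[0,0,0.05,0,0,0,0],[0,0,0.1,0,0,0,0]]'
```

```text
time: 13.55
ee_pos: [562.2, 172.1, 364.3]
orientation: [[-0.078, 0.997, -0.0], [0.997, 0.078, 0.001], [0.001, -0.0, -1.0]]
wrist_force: [-0.3, -0.8, -0.7]
opening: 11.2
time: 13.8
ee_pos: [562.2, 172.1, 363.3]
orientation: [[-0.078, 0.997, -0.0], [0.997, 0.078, 0.001], [0.001, -0.0, -1.0]]
wrist_force: [0.3, -0.1, -0.9]
opening: 11.3
```

```bash
python3 -m jog '[[0,0,0.05,0,0,0,0],[0,0,0.1,0,0,0,0]]'
```

```text
time: 14.05
ee_pos: [562.2, 172.1, 362.3]
orientation: [[-0.078, 0.997, -0.0], [0.997, 0.078, 0.001], [0.001, -0.0, -1.0]]
wrist_force: [0.6, 1.4, -0.9]
opening: 11.1
```

```bash
python3 -m jog '[[0,0,0.05,0,0,0,0],[0,0,0.1,0,0,0,0]]'
```

```text
time: 14.3
ee_pos: [562.2, 172.1, 361.3]
orientation: [[-0.078, 0.997, -0.0], [0.997, 0.078, 0.001], [0.001, -0.0, -1.0]]
wrist_force: [0.3, -0.7, -1.3]
opening: 11.0
```

```bash
python3 -m jog '[[0,0,0.05,0,0,0,0],[0,0,0.1,0,0,0,0]]'
```

```text
time: 14.55
ee_pos: [562.2, 172.1, 360.3]
orientation: [[-0.078, 0.997, -0.0], [0.997, 0.078, 0.001], [0.001, -0.0, -1.0]]
wrist_force: [0.7, 0.1, -1.3]
opening: 11.0
```

```bash
python3 -m jog '[[0,0,0.05,0,0,0,0],[0,0,0.1,0,0,0,0]]'
```

```text
time: 14.8
ee_pos: [562.2, 172.2, 359.5]
orientation: [[-0.078, 0.997, 0.0], [0.997, 0.078, 0.001], [0.001, 0.0, -1.0]]
wrist_force: [-0.8, 0.9, 4.2]
opening: 11.3
```

```bash
python3 -m jog '[[0,0,0.05,0,0,0,0],[0,0,0.05,0,0,0,0]]'
```

```text
time: 15.05
ee_pos: [562.2, 172.3, 359.4]
orientation: [[-0.078, 0.997, 0.001], [0.997, 0.078, 0.001], [0.001, 0.001, -1.0]]
wrist_force: [-1.4, 0.1, 6.6]
opening: 11.4
```

```bash
python3 -m jog '[[0,0,-0.03,0,0,0,0],[0,0,-0.03,0,0,0,0]]'; python3 -m jog '[[0,0,0,0,0,0,0.18],[0,0,0,0,0,0,0.2],[0,0,0,0,0,0,0.23],[0,0,0,0,0,0,0.26],[0,0,0,0,0,0,0.3]]'; python3 - <<'E'
from cell import r
import cv2,numpy as np
for n in("scene",):
    s=r.snapshot(n); np.savez(n+"8.npz",**s)
    f=s["frame"]; c=f[130:280,330:480]
    cv2.imwrite(f"pics/{n}8.png",cv2.convertScaleAbs(cv2.resize(c,None,fx=4,fy=4,interpolation=2),alpha=1.5))
E
python3 pan.py scene8.npz 345 435 190 310 140
```

```text
time: 15.3
ee_pos: [562.2, 172.3, 359.6]
orientation: [[-0.078, 0.997, 0.0], [0.997, 0.078, 0.001], [0.001, 0.001, -1.0]]
wrist_force: [0.2, 0.6, 0.7]
opening: 11.1
time: 15.92
ee_pos: [562.2, 172.3, 359.6]
orientation: [[-0.078, 0.997, 0.001], [0.997, 0.078, 0.001], [0.001, 0.001, -1.0]]
wrist_force: [-0.7, -0.6, 0.0]
opening: 25.7
n 570 cen [567.8 172.3  86.8] normal [ 0.997  0.077 -0.004] ang 4.39
width range [-32.1  33.8] z [ 49.9 120.2]
mid y-axis pt [567.7 173.2  86.8]
```

View pics/scene8.png

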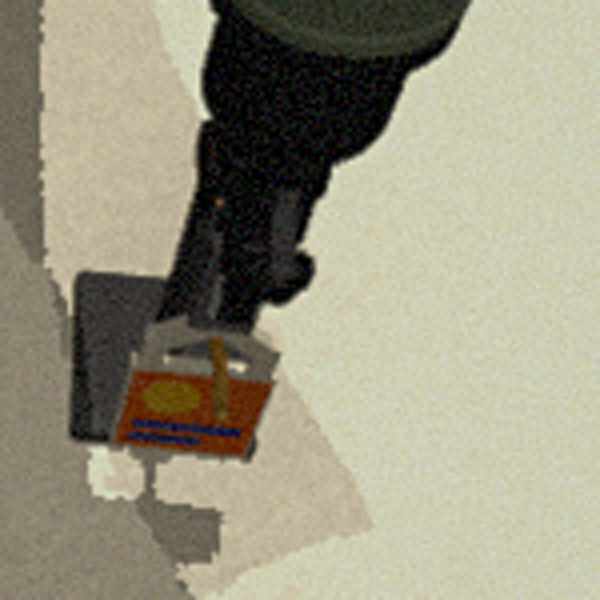

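```bash
python3 -m jog '[[0,0,0,0,0,0,0.4],[0,0,0,0,0,0,0.45],[0,0,-0.5,0,0,0,0.45],[0,0,-1.2,0,0,0,0.45],[0,0,-2,0,0,0,0.45]]'; python3 -m jog '[[0,0,-1.5,0,0,0,0.45],[0,0,-3.5,0,0,0,0.45],[0,0,-5.5,0,0,0,0.45],[0,0,-8,0,0,0,0.45],[0,0,-10,0,0,0,0.45]]'; python3 -m jog '[[0,0,0,0,0,0,0.45],[0,0,0,0,0,0,0.45],[0,0,0,0,0,0,0.45],[0,0,0,0,0,0,0.45],[0,0,0,0,0,0,0.45]]'; python3 - <<'E'
from cell import r
import cv2,numpy as np
for n in("scene",):
    s=r.snapshot(n); np.savez(n+"9.npz",**s)
    f=s["frame"]; c=f[130:280,330:480]
    cv2.imwrite(f"pics/{n}9.png",cv2.convertScaleAbs(cv2.resize(c,None,fx=4,fy=4,interpolation=2),alpha=1.5))
E
python3 pan.py scene9.npz 345 435 190 310 140
```

```text
time: 16.6
ee_pos: [562.2, 172.3, 380.3]
orientation: [[-0.078, 0.997, 0.001], [0.997, 0.078, 0.001], [0.001, 0.001, -1.0]]
wrist_force: [-0.5, -0.0, -0.3]
opening: 38.4
time: 17.23
ee_pos: [562.0, 172.1, 481.9]
orientation: [[-0.078, 0.997, 0.002], [0.997, 0.078, 0.002], [0.002, 0.002, -1.0]]
wrist_force: [0.1, -0.5, 0.0]
opening: 38.4
time: 17.85
ee_pos: [562.0, 172.1, 481.6]
orientation: [[-0.078, 0.997, 0.001], [0.997, 0.078, 0.002], [0.002, 0.001, -1.0]]
wrist_force: [0.8, 0.3, 0.0]
opening: 38.4
n 565 cen [567.7 172.3  86.8] normal [ 0.997  0.077 -0.004] ang 4.4
width range [-32.6  33.4] z [ 50.5 120.4]
mid y-axis pt [567.7 172.7  86.8]
```

View pics/scene9.png

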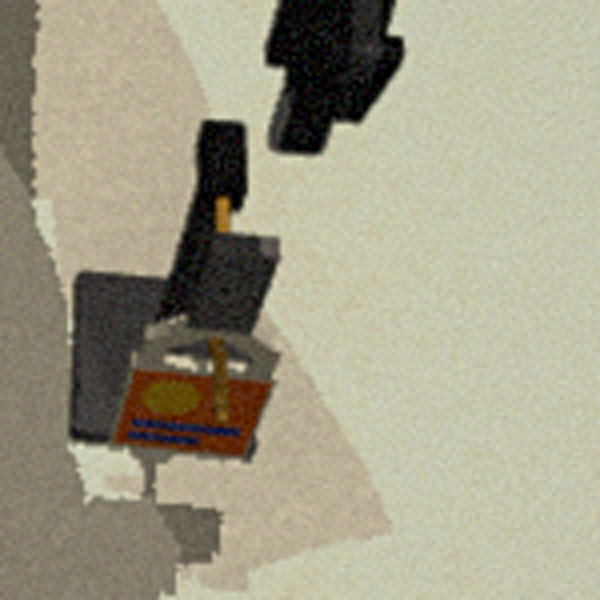

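```bash
python3 -c "
from cell import r
print(r.job_done())"
```

```text
the job is handed in; nothing more can be done
None
```

The small sign is hanging on the hook wire in the dip in front of the stop, orange face outward. I released it, raised the arm clear and handed the job in at about 18 s of the 61 s allowed.

**How it went:**
- I gripped the tab across its thickness and lifted the sign out of the holder.
- I turned it about 46° to line up with the hook, then passed it over the wire with no felt contact.
- It met the stop gently, with about 10 N at the wrist at most. I backed out 7 mm from first contact and lowered it until it landed at about 6.6 N at the wrist.

**Last checks:**
- After release and after I withdrew the arm, the measured face centre and tilt were unchanged. The sign is still, about 0.2° off vertical, and faces 4.4° against the wire's roughly 4.5°.
- The hole's peak is at about 153 mm, worked out from the tool height when the sign landed.
- I did not re-measure the jars and carton at the end. The arm touched nothing on its path that showed in the wrist force.

**Disagreement between cameras:** the two views differed by about 4 mm in x at the holder and stand. I settled it by feeling for the stop, not by trusting either view.

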